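# Shim the short test panel against the fence and hold it

### The job

Three coated test panels lie in the aluminium frame, but only one, the shortest, leaves a gap at the near rail that is wide enough for the wooden spacer. Take the spacer out of its stand, slide it upright down into that gap, about the middle of the panel's width, until it stands on the frame's bed, then push the panel back with it until the panel's far edge is flush against the back fence. Finish while still gripping the spacer and keeping the panel firmly pressed against the fence; do not let go, and leave the other two panels and the small jar, spoon and beaker around the frame where they are.

Things in the scene. Friction and masses are not known exactly. Their poses are not given: they have to be found in the camera images.
- jig: fixed aluminium frame, dark bed, 148 (x) by 266 mm (y); origin: centre of its underside, on the bench; x points from the near rail to the back fence. Bed top at z 8 mm. Near rail 14 mm wide, inner face at x -60, top at z 20. Fence inner face at x +60. Three bays 82 mm wide at y -86, 0, +86; dividers 4 mm wide, tops at z 16. One panel per bay, in varying order, 2 to 5 mm short of the fence
- fence: back fence of the frame, fixed to it, a bar 14 mm thick, 22 mm high above the bed, 266 mm long; origin at the middle of its inner (panel-side) face at bed level, axes as the frame's
- panel_short: shortest panel, white ceramic with a black painted patch, 93 mm long (x), 76 wide (y), 10 thick, about 0.22 kg, loose on the bed; origin: middle of its far (fence-side) edge, underside; x points to the fence, so its near edge is at x = -93 mm. Gap between it and the near rail at the start: 22 to 25 mm
- panel_mid: like the short panel but 106 mm long; the gap before it is 9 to 12 mm, too narrow for the spacer; leave it alone
- panel_long: like the short panel but 112 mm long; the gap before it is 3 to 6 mm, too narrow for the spacer; leave it alone
- spacer: wooden spacer: upright slab 18 mm thick (x), 50 wide (y), 62 tall; its top 34 mm is only 34 wide (y), for gripping; its lowest 3 mm is 15 thick; 40 g. Origin: centre of its underside, z up its height. Both faces alike. Starts upright in the stand, lower 14 mm in the slot, and lifts straight out
- stand: grey plastic spacer stand, fixed, 66 by 80 mm, 22 mm high, with one 21 by 54 mm slot, slot floor 8 mm above the bench; origin at the centre of its underside, x across the slot, y along it. It stands on the left or the right of the frame
- jar_small: small glass jar with a brass lid, 52 mm across, 60 mm high, on the other side of the frame from the stand; leave alone; origin centre of underside
- spoon: black plastic spoon, 170 mm long, lying well to the right of the frame; leave alone
- beaker: small open beaker, 60 mm across, 70 high, well to the left of the frame; leave alone; origin centre of underside
Things that resemble listed ones, but are neither listed nor needed, are in the scene too. Several things have the shape of the spacer; the one meant has the colours described above. What is shaped like the panel_short but turquoise is not meant.

How it is judged:
By the outcome, as a careful person would: the job done as asked, in the order asked, and still so for the second after the job is handed in, while the arm keeps its last pose, push and grip.
It also fails if it takes over 42 s, if anything falls off the work surface, if the arm or the gripper's body presses on something with over 40 N, if the wrist force passes 120 N, or if a joint passes its speed limit or range.

### The arm

A 6-joint arm with a two-finger parallel gripper is mounted at the origin on the work surface. World frame = base frame: x ahead of the robot, y to its left, z up, the work surface at z = 0. Lengths are in m, angles in degrees, forces in N, time in s.
With the tool pointing down it reaches from about 0.375 to 0.9 m from the base axis. Payload 3.1 kg.
Tool frame: the origin (TCP) lies midway between the tips of the shut fingers; the grasp point (between the pads) lies 19 mm behind it (bot.hold_point_z is the distance from the TCP to the grasp point, in m); z points along the fingers, y is the line along which they close (so a half turn about z gives the same grasp; the last joint's range is limited). The gripper opens to 87 mm and grips with 3 to 60 N. Pads are 19 mm wide; open, the fingers measure 117 mm over their backs; the gripper's body (75 mm by 190 mm) begins 51 mm behind the grasp point.
Start: joints at [-79.956, 30.224, 82.088, -0, 67.689, -10.227], TCP at [0.217, -0.586, 0.183] pointing down, gripper open.
Joint ranges: [-176.69, 176.69], [-43.24, 126.21], [12.49, 139.97], [-82, 262], [0, 151.66], [-163.58, 163.58]. Speed limits (degrees/s): [159.86, 159.86, 180, 180, 180, 180].

### API

Orientations are given as a 3x3 rotation matrix whose columns are the frame's x, y, z axes.
In Python, from rig import read_state, optics, order, bot gives the robot as it stands.
- The arm moves only by the tool drive_tool, never from a script. Its argument "steps" is a list of rows, each a list of 7 numbers: the finger opening in mm, from 0 to 87, then the shift along the tool's x, y, z normalised to -1 to 1, where 1 is 0.12 m, then the turn, a rotation vector about the tool's x, y, z normalised to -1 to 1, where 1 is 1.5 rad. In form: [[jaw, tx, ty, tz, ax, ay, az], ...]. A call has 1 to 8 rows; each row is the pose to reach, as a shift and turn from the pose commanded when the call began, along the tool's axes at that moment; what a row does not reach only later rows make up. A row lasts 1/10 s, in which the tool goes at most 50 mm and 8.59 degrees, less where a joint would pass 70% of its speed; a pose out of reach is approached as far as the arm can. A call with a number of a shift or a turn outside -1 to 1 is refused whole. A call with a gripper value outside its range is refused whole. The fingers move at their own pace and stop on an object; the grip force is fixed at half the most. Time passes only in rows, so rows that repeat a pose let the fingers close. It gives the time, the measured TCP pose, the force, the opening and the grip force at its end, in the units of the state.
- read_state(): the state, without advancing time (a new reading comes with each control period).
- optics.capture(name): name is "scene" or "top" or "wrist"; returns a dict with "color" (420x560x3 uint8, blue, green, red), "range_z" (420x560 float32, m along the optical axis (not along the pixel's ray), 0 where there is no reading), "fx", "fy", "cx", "cy" (pixels), "rvec" (rotation vector, rad) and "tvec" (3), from world to camera coordinates, as OpenCV has them. Camera axes: x right, y down, z forward; pixel columns grow to the right and rows downward; lengths in m; the calibration is good to about 2 mm. A picture is of the moment at which its call begins.
- order.hand_in(): hands the job in; it is judged then, once.
The state is a dict: "time_s": time; "joint_positions": joint angles; "qvel": joint speeds; "tau": joint torques, N m; "position": TCP position; "tcp_rot": TCP orientation; "force": force on the tool from outside, world axes, zero at the start; "moment": the same for the moment, N m; "opening": opening from 0.0 (shut) to 1.0 (fully open); "grasp_force": force on a finger pad.
Only numpy, scipy, OpenCV 4.12 (cv2) and the standard library are available. Lean on these libraries where they do the work, as an engineer would, in place of code of your own. Each camera call takes 0.05 s, during which the arm holds its last target. There are 200 camera calls.

## Working session

There is one attempt and no reset: what is moved stays moved. The work goes in short steps, Python scripts to look and compute and a tool call to move; the robot and the scene stay as the last step left them, time stands still between calls to the robot, and variables do not carry over. Pictures are saved under pics/ and viewed, at most 10 in all, crops included, and the job is handed in when it is done.

Besides the shell and the picture viewer there is one more tool, called after "Emit:" as name([rows], argument=value, ...), one row to a line, values as JSON. drive_tool: Moves the arm, as the interface text tells. Scaled input: -1 to 1 covers 0.12 m each way for a shift and 1.5 rad each way for a turn. Its arguments: {"type":"object","properties":{"steps":{"type":"array"}},"required":["steps"]}

```bash
mkdir -p pics; cat > h.py <<'E'
import numpy as np, cv2
from rig import read_state, optics, order, bot
def cap(n):
    c=optics.capture(n); R=cv2.Rodrigues(np.array(c["rvec"],float))[0]; t=np.array(c["tvec"],float).ravel()
    c["R"]=R; c["t"]=t; c["C"]=-R.T@t; return c
def cloud(c):
    z=c["range_z"]; v,u=np.mgrid[:z.shape[0],:z.shape[1]]
    p=np.stack([(u-c["cx"])/c["fx"]*z,(v-c["cy"])/c["fy"]*z,z],-1)
    w=(p-c["t"])@c["R"]; w[z==0]=np.nan; return w
def ray(c,u,v,h):
    d=np.array([(u-c["cx"])/c["fx"],(v-c["cy"])/c["fy"],1])@c["R"]
    return c["C"]+d*(h-c["C"][2])/d[2]
def save(c,n): cv2.imwrite("pics/"+n,c["color"])
E
python3 - <<'E'
from h import *
s=cap("scene");t=cap("top");save(s,"s0.png");save(t,"t0.png")
for c in(s,t):print(c["C"],c["fx"])
print(bot.hold_point_z,read_state()["tcp_rot"],read_state()["time_s"])
E
```

```text
[ 1.25037087 -0.2745679   0.77162462] 414.03448395415364
[ 4.89801562e-01 -7.76177192e-04  9.58677543e-01] 379.1421164081959
0.0187 [[ 9.38084137e-01  3.46407316e-01 -3.51328896e-04]
 [ 3.46407324e-01 -9.38082188e-01  1.94270210e-03]
 [ 3.43390841e-04 -1.94412093e-03 -9.99998051e-01]] 0.1
```

View pics/t0.png

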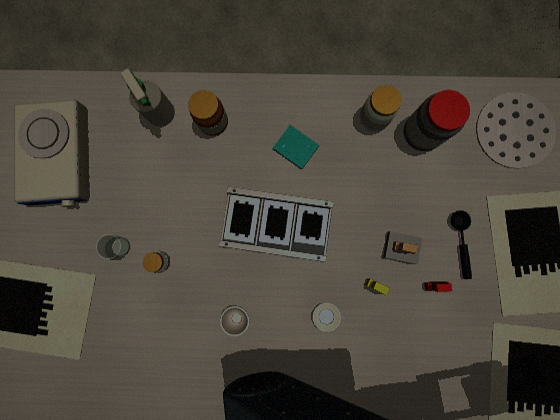

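View pics/s0.png

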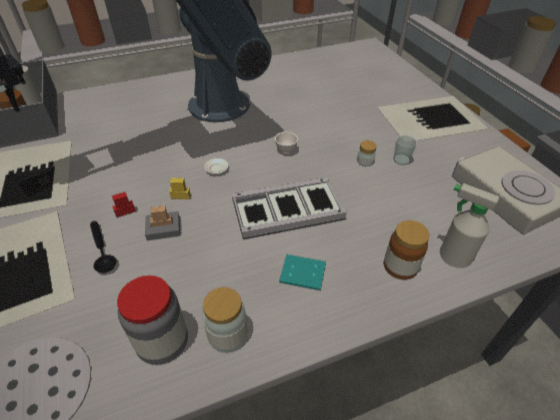

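The top view shows the frame around px (276,224), with the stand and wooden spacer at (403,248) on the right. The jar is at (154,262). I'll zoom in on the frame and stand.

```bash
python3 - <<'E'
from h import *
t=cap("top")
cr=t["color"][180:275,215:425]
im=cv2.resize(cr,None,fx=3.8,fy=3.8,interpolation=cv2.INTER_CUBIC)
im=cv2.convertScaleAbs(im,alpha=1.6); cv2.imwrite("pics/t1.png",im)
w=cloud(t)
for n,(u,v) in dict(bl=(224,244),tl=(231,190),tr=(331,204),br=(326,258),sp=(405,248),stand=(388,240)).items():print(n,w[v,u].round(4), ray(t,u,v,0.02).round(4))
# wood mask
hsv=cv2.cvtColor(t["color"],cv2.COLOR_BGR2HSV)
sub=w[230:268,380:425]; m=sub[...,2]>0.055
print(m.sum()); 
if m.sum(): print(sub[m].mean(0), cv2.minAreaRect((sub[m][:,:2]*1000).astype(np.float32)))
m=(sub[...,2]>0.016)&(sub[...,2]<0.028)
print(m.sum(), cv2.minAreaRect((sub[m][:,:2]*1000).astype(np.float32)))
E
```

```text
bl [0.4999 0.1563 0.0195] [0.4999 0.1562 0.02  ]
tl [0.6335 0.1422 0.0314] [0.6353 0.144  0.02  ]
tr [ 0.604  -0.1054  0.032 ] [ 0.6054 -0.1067  0.02  ]
br [ 0.4715 -0.0976  0.0027] [ 0.4719 -0.0959  0.02  ]
sp [ 0.5004 -0.273   0.0703] [ 0.501  -0.2884  0.02  ]
stand [ 0.5195 -0.2473  0.0196] [ 0.5195 -0.2472  0.02  ]
132
[ 0.50302558 -0.2822946   0.06805599] ((502.9988098144531, -283.67205810546875), (34.53767013549805, 18.036943435668945), 79.396240234375)
702 ((503.5629577636719, -284.2748718261719), (81.90070343017578, 66.29537200927734), 79.3626480102539)
```

View pics/t1.png

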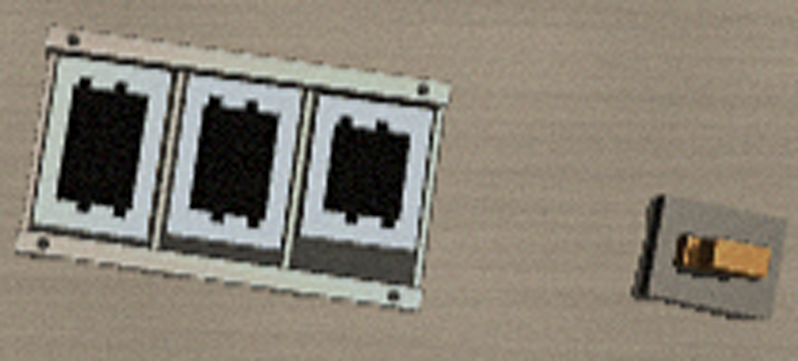

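The short panel is in the right-hand bay, where the dark gap is widest (crop px 350,262). The spacer stands upright in the stand. Next I'll work out the frame pose and the pose for a wrist look.

```bash
cat >> h.py <<'E'
def jig_from(c):
    w=cloud(c); m=((w[...,2]>0.012)&(w[...,2]<0.036)&(w[...,0]>.42)&(w[...,0]<.68)&(w[...,1]>-.15)&(w[...,1]<.2)).astype(np.uint8)
    n,l,st,_=cv2.connectedComponentsWithStats(m); k=1+st[1:,4].argmax()
    return cv2.minAreaRect((w[l==k][:,:2]*1000).astype(np.float32))
def goal(p,yaw):
    """print shift/turn in tool units to reach TCP p with tool y at yaw (deg), tool down"""
    s=read_state(); R=np.array(s["tcp_rot"]); y=np.array([np.cos(np.radians(yaw)),np.sin(np.radians(yaw)),0]); z=np.array([0,0,-1.])
    G=np.stack([np.cross(y,z),y,z],1)
    print("shift",(R.T@(np.array(p)-np.array(s["position"]))/.12).round(4),"turn",(cv2.Rodrigues(R.T@G)[0].ravel()/1.5).round(4), "t",s["time_s"])
E
python3 - <<'E'
from h import *
t=cap("top"); print(jig_from(t)); s=cap("scene"); print(jig_from(s))
w=cap("wrist"); R=np.array(read_state()["tcp_rot"]); print("cam in tool",R.T@(w["C"]-np.array(read_state()["position"])), R.T@w["R"].T, w["fx"])
E
```

```text
((554.0770263671875, 29.482574462890625), (266.2196350097656, 148.0269317626953), 83.0557632446289)
((552.76904296875, 27.193313598632812), (265.6762390136719, 153.35385131835938), 83.17035675048828)
cam in tool [ 0.07581437  0.00099246 -0.20027638] [[-1.08947027e-03 -9.60302703e-01 -2.78957937e-01]
 [ 9.99999316e-01 -1.16470787e-03  1.03967624e-04]
 [-4.24744895e-04 -2.78957633e-01  9.60303316e-01]] 334.0792795267519
```

Emit:
drive_tool([
  [87,1,-0.5,0,0,0,-0.688],
  [87,1,-0.5,0,0,0,-0.688],
  [87,1,-0.5,0,0,0,-0.688],
  [87,1,-0.5,0,0,0,-0.688],
  [87,1,-0.5,0,0,0,-0.688],
  [87,1,-0.5,0,0,0,-0.688],
  [87,1,-0.5,0,0,0,-0.688],
  [87,1,-0.5,0,0,0,-0.688],
])

```text
time_s: 1.1
position: [0.3084, -0.4883, 0.1831]
tcp_rot: [[0.184, 0.983, 0.0], [0.983, -0.184, 0.0], [0.0, 0.0, -1.0]]
force: [-0.6, -0.2, -0.4]
opening: 1.0
grasp_force: 0.0
```

```bash
python3 -c "
from h import *
goal((.503,-.284,.19),-10.6)
goal((.496,-.05,.19),-6.94)"
```

```text
shift [ 1.9721  1.2806 -0.0578] turn [ 0.     -0.     -0.0001] t 1.1
shift [ 3.878   0.8644 -0.0577] turn [ 0.     -0.     -0.0427] t 1.1
```

Emit:
drive_tool([
  [87,1,0.64,-0.03,0,0,0],
  [87,1,0.64,-0.03,0,0,0],
  [87,1,0.64,-0.03,0,0,0],
  [87,1,0.64,-0.03,0,0,0],
])

```text
time_s: 1.5
position: [0.4086, -0.3802, 0.1868]
tcp_rot: [[0.182, 0.983, 0.001], [0.983, -0.182, 0.002], [0.002, 0.0, -1.0]]
force: [0.2, -0.7, -1.1]
opening: 1.002
grasp_force: 0.0
```

Emit:
drive_tool([
  [87,0.97,0.64,-0.03,0,0,0],
  [87,0.97,0.64,-0.03,0,0,0],
  [87,0.97,0.64,-0.03,0,0,0],
  [87,0.97,0.64,-0.03,0,0,0],
  [87,0.97,0.64,-0.03,0,0,0],
])

```text
time_s: 2.0
position: [0.5029, -0.2843, 0.1902]
tcp_rot: [[0.184, 0.983, -0.0], [0.983, -0.184, -0.001], [-0.001, -0.0, -1.0]]
force: [-0.6, 0.1, -1.6]
opening: 1.0
grasp_force: 0.0
```

```bash
python3 - <<'E'
from h import *
goal((.503,-.284,.19),-10.6)
c=cap("wrist"); save(c,"w_stand.png"); w=cloud(c)
def near(lo,hi):
    m=(w[...,2]>lo)&(w[...,2]<hi)&(abs(w[...,0]-.503)<.06)&(abs(w[...,1]+.284)<.06)
    print(m.sum(),cv2.minAreaRect((w[m][:,:2]*1000).astype(np.float32)), np.median(w[m][:,2]))
near(.064,.08); near(.016,.03)
E
```

```text
shift [0.0026 0.0004 0.0014] turn [-0.0002  0.0005  0.0001] t 2.0
621 ((502.1857604980469, -286.3824157714844), (34.085975646972656, 17.862693786621094), 79.62298583984375) 0.06863681185411398
3211 ((502.77197265625, -286.20263671875), (79.52142333984375, 66.01398468017578), 79.39713287353516) 0.02063880136560003
```

View pics/w_stand.png

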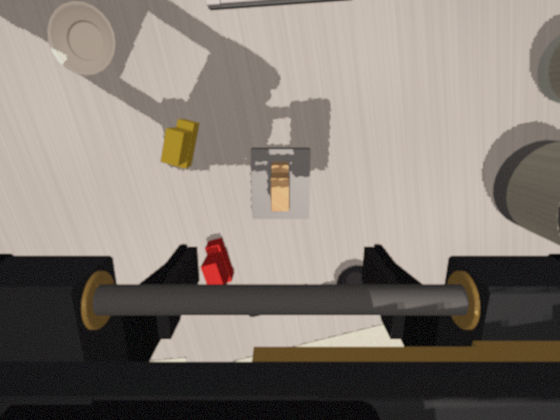

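The wrist view shows the spacer at px (280,187) in the stand, squarely aligned. Now a quick wrist look at the gap before grasping.

Emit:
drive_tool([
  [87,0.95,-0.2,0,0,0,-0.0425],
  [87,0.95,-0.2,0,0,0,-0.0425],
  [87,0.95,-0.2,0,0,0,-0.0425],
])

```text
time_s: 2.35
position: [0.4976, -0.1653, 0.1898]
tcp_rot: [[0.122, 0.992, -0.003], [0.992, -0.122, 0.003], [0.002, -0.003, -1.0]]
force: [-0.7, 0.0, -0.4]
opening: 0.998
grasp_force: 0.0
```

Emit:
drive_tool([
  [87,0.95,-0.2,0,0,0,0],
  [87,0.95,-0.2,0,0,0,0],
  [87,0.95,-0.2,0,0,0,0],
  [87,0.95,-0.2,0,0,0,0],
])

```text
time_s: 2.75
position: [0.4893, -0.0511, 0.1904]
tcp_rot: [[0.12, 0.993, -0.001], [0.993, -0.12, -0.0], [-0.0, -0.001, -1.0]]
force: [-0.0, -0.5, 0.2]
opening: 0.998
grasp_force: 0.0
```

```bash
python3 - <<'E'
from h import *
goal((.496,-.05,.19),-6.94)
c=cap("wrist"); save(c,"w_jig.png"); np.savez("wj.npz",**{k:c[k] for k in c})
E
```

```text
shift [0.0156 0.0547 0.0031] turn [-0.0003  0.0001  0.0005] t 2.75
```

View pics/w_jig.png

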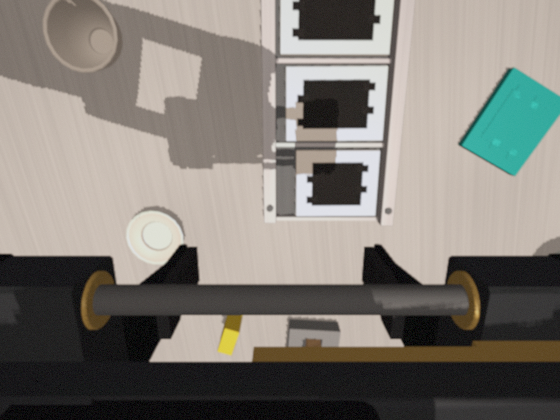

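The short panel's gap is the dark strip at px cols ~276–295, rows 150–216. Next, a sub-pixel edge measurement.

```bash
cat > gap.py <<'E'
from h import *
c=dict(np.load("wj.npz")); g=cv2.GaussianBlur(cv2.cvtColor(c["color"],cv2.COLOR_BGR2GRAY),(3,3),0).astype(float)
print(g[190,255:305].astype(int), g[190,368:398].astype(int))
def cross(p,u0,u1,rising):
    s=p[u0:u1]; lv=(s.max()+s.min())/2; q=(s-lv)*(1 if rising else -1)
    i=np.where((q[:-1]<0)&(q[1:]>=0))[0]
    return np.nan if len(i)==0 else u0+i[0]+q[i[0]]/(q[i[0]]-q[i[0]+1])
A=[];B=[]
for v in range(188,208):
    A.append(ray(c,cross(g[v],266,286,False),v,.020)); B.append(ray(c,cross(g[v],286,302,True),v,.018))
A=np.array(A);B=np.array(B)
fit=lambda P:cv2.fitLine(P[~np.isnan(P[:,0])][:,:2].astype(np.float32),cv2.DIST_HUBER,0,.01,.01).ravel()
for P in(A,B):print(fit(P), np.degrees(np.arctan2(*fit(P)[1::-1])))
ex=np.array([.9927,-.1208]); ey=np.array([.1208,.9927])
print("rail",np.nanmedian(A[:,:2]@ex),"panel",np.nanmedian(B[:,:2]@ex))
for uv,h in(((264,217),.02),((275,217),.02),((276,146),.016),((276,149),.016),((377,217),.016)):print(uv,(r:=ray(c,*uv,h))[:2].round(4),(r[:2]@ex).round(4),(r[:2]@ey).round(4))
m=jig_from(c); print(m)
E
python3 gap.py
```

```text
[194 195 195 195 194 192 185 177 182 201 215 218 218 218 219 220 220 220
 219 210 183 146 124 120 121 120 119 118 118 119 120 122 123 121 120 119
 118 116 111 115 145 189 217 225 226 225 225 226 226 226] [219 225 225 225 225 226 225 221 201 156 107  83  79  84 104 145 187 210
 217 216 215 214 214 213 213 212 210 204 197 194]
[ 0.12223895  0.9925007   0.4817446  -0.064905  ] 82.97866
[ 0.11228005  0.9936766   0.50444305 -0.06935928] 83.55323
rail 0.48606386625727727 panel 0.5091358874443102
(264, 217) [ 0.4653 -0.0897] 0.4727 -0.0329
(275, 217) [ 0.478  -0.0913] 0.4855 -0.0329
(276, 146) [ 0.4892 -0.011 ] 0.4869 0.0482
(276, 149) [ 0.4888 -0.0142] 0.4869 0.0449
(377, 217) [ 0.5968 -0.107 ] 0.6053 -0.0342
((551.3699340820312, 9.792366027832031), (230.17401123046875, 148.347412109375), 82.98847961425781)
```

```bash
cat >> gap.py <<'E'
print("----")
for u in (283,288,300,372): print(u, list(g[138:224,u].astype(int)))
for v in (143,147,149,214,217,219,221): print(v,[round(float(ray(c,288,v,h)[:2]@ey)*1000,1) for h in(.008,.016,.018)])
E
python3 gap.py | sed -n '/----/,$p'
```

```text
----
283 [np.int64(118), np.int64(118), np.int64(115), np.int64(124), np.int64(155), np.int64(193), np.int64(214), np.int64(213), np.int64(192), np.int64(155), np.int64(116), np.int64(87), np.int64(72), np.int64(66), np.int64(65), np.int64(65), np.int64(66), np.int64(73), np.int64(90), np.int64(105), np.int64(105), np.int64(90), np.int64(74), np.int64(67), np.int64(66), np.int64(66), np.int64(69), np.int64(82), np.int64(101), np.int64(114), np.int64(118), np.int64(119), np.int64(119), np.int64(118), np.int64(118), np.int64(119), np.int64(120), np.int64(119), np.int64(118), np.int64(119), np.int64(119), np.int64(119), np.int64(119), np.int64(119), np.int64(119), np.int64(119), np.int64(119), np.int64(119), np.int64(119), np.int64(119), np.int64(119), np.int64(118), np.int64(118), np.int64(119), np.int64(119), np.int64(119), np.int64(119), np.int64(119), np.int64(119), np.int64(120), np.int64(121), np.int64(121), np.int64(121), np.int64(120), np.int64(120), np.int64(120), np.int64(120), np.int64(119), np.int64(119), np.int64(119), np.int64(120), np.int64(120), np.int64(119), np.int64(1
[... 3523 characters left out ...]
), np.int64(225), np.int64(225), np.int64(225), np.int64(225), np.int64(225), np.int64(225), np.int64(225), np.int64(225), np.int64(225), np.int64(225), np.int64(225), np.int64(225), np.int64(225), np.int64(225), np.int64(225), np.int64(226), np.int64(226), np.int64(225), np.int64(225), np.int64(225), np.int64(226), np.int64(225), np.int64(225), np.int64(226), np.int64(225), np.int64(218), np.int64(198), np.int64(182), np.int64(189), np.int64(206), np.int64(212), np.int64(208), np.int64(200), np.int64(196), np.int64(195)]
143 [50.8, 51.5, 51.6]
147 [46.3, 47.1, 47.3]
149 [44.1, 44.9, 45.1]
214 [-32.9, -30.5, -29.8]
217 [-36.7, -34.1, -33.5]
219 [-39.2, -36.6, -36.0]
221 [-41.7, -39.1, -38.4]
```

```bash
python3 -c "
from h import *
goal((.5024,-.286,.19),-10.5)"
```

```text
shift [-1.9185  0.3369  0.0064] turn [0.0005 0.0007 0.0413] t 2.8
```

Emit:
drive_tool([
  [60,-0.96,0.17,0,0,0,0.0413],
  [60,-0.96,0.17,0,0,0,0.0413],
  [60,-0.96,0.17,0,0,0,0.0413],
])

```text
time_s: 3.1
position: [0.4977, -0.1759, 0.1907]
tcp_rot: [[0.188, 0.982, 0.003], [0.982, -0.188, -0.004], [-0.004, 0.004, -1.0]]
force: [0.4, -0.3, -0.6]
opening: 0.812
grasp_force: 0.0
```

Emit:
drive_tool([
  [60,-0.95,0.1,0.2,0,0,0],
  [60,-0.95,0.1,0.2,0,0,0],
  [60,-0.95,0.1,0.2,0,0,0],
  [60,-0.95,0.1,0.2,0,0,0],
])

```text
time_s: 3.5
position: [0.4864, -0.2869, 0.1654]
tcp_rot: [[0.188, 0.982, -0.001], [0.982, -0.188, -0.0], [-0.0, -0.001, -1.0]]
force: [-0.5, 1.3, 0.8]
opening: 0.693
grasp_force: 0.0
```

```bash
python3 -c "
from h import *
goal((.5024,-.286,.034),-10.5)"
```

```text
shift [0.0322 0.1298 1.0946] turn [-0.0004  0.0001 -0.0042] t 3.5
```

Emit:
drive_tool([
  [60,0.032,0.13,0.2,0,0,-0.004],
  [60,0.032,0.13,0.55,0,0,-0.004],
  [60,0.032,0.13,0.75,0,0,-0.004],
  [60,0.032,0.13,0.95,0,0,-0.004],
  [60,0.032,0.13,1.0,0,0,-0.004],
  [60,0.032,0.13,1.0,0,0,-0.004],
])

```text
time_s: 4.1
position: [0.503, -0.2807, 0.0458]
tcp_rot: [[0.176, 0.984, -0.002], [0.984, -0.176, 0.002], [0.001, -0.002, -1.0]]
force: [0.4, -0.7, -0.6]
opening: 0.691
grasp_force: 0.0
```

```bash
python3 -c "
from h import *
goal((.5024,-.286,.034),-10.5)"
```

```text
shift [-0.0446  0.003   0.0982] turn [-0.0013 -0.0009  0.0043] t 4.1
```

Emit:
drive_tool([
  [60,-0.045,0.003,0.1,0,0,0.004],
  [60,-0.045,0.003,0.1,0,0,0.004],
  [40,-0.045,0.003,0.1,0,0,0.004],
])

```text
time_s: 4.4
position: [0.5032, -0.2877, 0.0348]
tcp_rot: [[0.183, 0.983, 0.001], [0.983, -0.183, -0.001], [-0.0, 0.001, -1.0]]
force: [1.0, 0.2, -0.3]
opening: 0.654
grasp_force: 0.0
```

Emit:
drive_tool([
  [10,0,0,0,0,0,0],
  [10,0,0,0,0,0,0],
  [10,0,0,0,0,0,0],
  [10,0,0,0,0,0,0],
  [10,0,0,0,0,0,0],
  [10,0,0,0,0,0,0],
  [10,0,0,0,0,0,0],
  [10,0,0,0,0,0,0],
])

```text
time_s: 5.2
position: [0.5029, -0.2873, 0.0342]
tcp_rot: [[0.182, 0.983, -0.0], [0.983, -0.182, 0.0], [0.0, -0.0, -1.0]]
force: [-0.5, 0.3, -1.1]
opening: 0.121
grasp_force: 0.0
```

The opening is 10.5 mm with no grip force, so the fingers seem not to hold the spacer. I'll look.

```bash
python3 - <<'E'
from h import *
c=cap("wrist"); s=cap("scene"); t=cap("top")
a=s["color"][150:270,90:250]; b=c["color"][60:300,180:400]
a=cv2.resize(a,(400,300),interpolation=2); b=cv2.resize(b,(330,360)); im=np.zeros((360,800,3),np.uint8); im[:300,:400]=a; im[:,420:750]=b; cv2.imwrite("pics/chk.png",im)
print(read_state()["opening"],read_state()["grasp_force"])
E
```

```text
0.1151982287422972 0.0
```

View pics/chk.png

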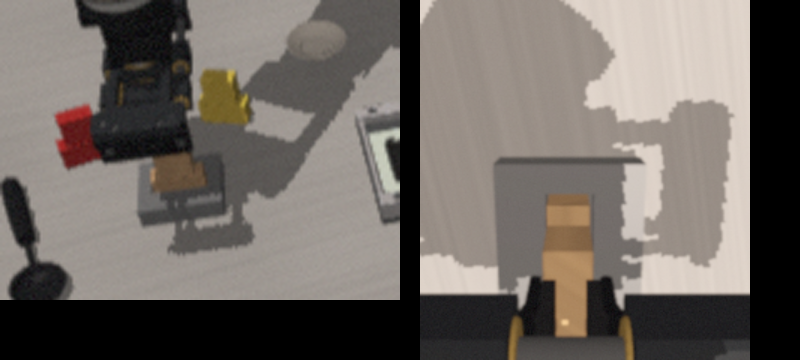

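Emit:
drive_tool([
  [0,0,0,0,0,0,0],
  [0,0,0,0,0,0,0],
  [0,0,0,0,0,0,0],
  [0,0,0,0,0,0,0],
])

```text
time_s: 5.75
position: [0.5029, -0.2873, 0.0342]
tcp_rot: [[0.182, 0.983, -0.0], [0.983, -0.182, 0.0], [0.0, -0.0, -1.0]]
force: [-0.1, 0.2, -0.0]
opening: 0.01
grasp_force: 0.0
```

```bash
python3 - <<'E'
from h import *
st=read_state();print(st["opening"],st["grasp_force"],st["force"])
c=cap("wrist"); s=cap("scene")
a=s["color"][170:250,110:230]; b=c["color"][180:300,210:350]
im=np.zeros((560,800,3),np.uint8); im[:267,:400]=cv2.convertScaleAbs(cv2.resize(a,(400,267),interpolation=2),alpha=1.5); im[:343,400:]=cv2.convertScaleAbs(cv2.resize(b,(400,343),interpolation=2),alpha=1.5); cv2.imwrite("pics/chk2.png",im)
E
```

```text
0.010295314025325802 0.0 [-0.14176967  0.16860574 -0.02541033]
```

View pics/chk2.png

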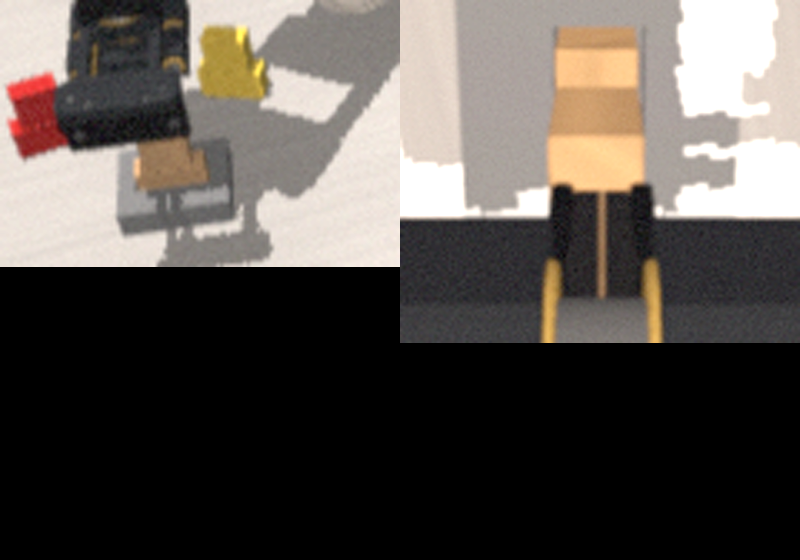

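The fingers shut fully with zero force. In the wrist crop (px ~600,240) they appear in front of or above the spacer. I'll check with the depth data where the finger tips really are relative to the spacer.

```bash
python3 - <<'E'
from h import *
c=cap("wrist"); w=cloud(c); st=read_state(); R=np.array(st["tcp_rot"]); P=np.array(st["position"])
for v in range(205,300,8):
    print(v,[ (R.T@(w[v,u]-P)*1000).round(0).tolist()+[int(c["color"][v,u].mean())] for u in(270,280,290)])
s=cap("scene"); ws=cloud(s); L=(ws-P)@R*1000
for y in range(-4,5,4):
  pass
m=(abs(L[...,0])<60)&(abs(L[...,1])<110)&(L[...,2]>-140)
v,u=np.where(m); print(u.min(),u.max(),v.min(),v.max())
for vv in range(190,240,4): print(vv,[L[vv,uu].round(0).tolist()+[int(s["color"][vv,uu].mean())] for uu in(155,162,168)])
E
```

```text
205 [[21.0, -6.0, -2.0, 128], [20.0, -0.0, 0.0, 130], [20.0, 6.0, 0.0, 135]]
213 [[17.0, -6.0, -8.0, 104], [18.0, -0.0, -9.0, 104], [18.0, 6.0, -9.0, 97]]
221 [[18.0, -6.0, -25.0, 106], [18.0, -0.0, -25.0, 104], [17.0, 5.0, -24.0, 98]]
229 [[16.0, -5.0, -35.0, 140], [16.0, -0.0, -34.0, 138], [17.0, 5.0, -35.0, 135]]
237 [[12.0, -5.0, -35.0, 138], [12.0, -0.0, -34.0, 139], [12.0, 5.0, -34.0, 140]]
245 [[10.0, -5.0, -40.0, 94], [8.0, -0.0, -35.0, 133], [7.0, 5.0, -34.0, 97]]
253 [[10.0, -5.0, -51.0, 20], [8.0, -0.0, -47.0, 82], [9.0, 5.0, -48.0, 25]]
261 [[8.0, -5.0, -57.0, 24], [8.0, -0.0, -56.0, 79], [8.0, 5.0, -57.0, 24]]
269 [[8.0, -5.0, -65.0, 27], [7.0, -0.0, -61.0, 80], [8.0, 4.0, -64.0, 29]]
277 [[9.0, -4.0, -73.0, 26], [3.0, -0.0, -62.0, 84], [8.0, 4.0, -72.0, 31]]
285 [[32.0, -3.0, -122.0, 53], [32.0, -0.0, -122.0, 59], [32.0, 2.0, -122.0, 57]]
293 [[31.0, -3.0, -124.0, 75], [31.0, -0.0, -125.0, 73], [31.0, 2.0, -124.0, 75]]
127 189 151 266
190 [[20.0, 67.0, -154.0, 40], [34.0, 68.0, -152.0, 59], [14.0, -139.0, 33.0, 146]]
194 [[21.0, 79.0, -154.0, 42], [34.0, 80.0, -153.0, 4
[... 197 characters left out ...]
06 [[15.0, 86.0, -127.0, 13], [29.0, 85.0, -124.0, 44], [13.0, -78.0, 34.0, 84]]
210 [[13.0, 85.0, -115.0, 18], [26.0, 84.0, -111.0, 19], [13.0, -63.0, 34.0, 85]]
214 [[-7.0, 7.0, -27.0, 75], [9.0, 7.0, -23.0, 82], [17.0, -25.0, 11.0, 63]]
218 [[-9.0, 8.0, -15.0, 75], [7.0, 10.0, -13.0, 83], [19.0, 3.0, -3.0, 81]]
222 [[-12.0, 9.0, -2.0, 77], [5.0, 10.0, 1.0, 79], [18.0, 8.0, 6.0, 79]]
226 [[-14.0, 10.0, 11.0, 69], [2.0, 13.0, 11.0, 69], [17.0, 17.0, 10.0, 69]]
230 [[-14.0, 24.0, 10.0, 105], [3.0, 27.0, 10.0, 63], [16.0, 28.0, 12.0, 104]]
234 [[-15.0, 33.0, 14.0, 68], [0.0, 30.0, 22.0, 63], [14.0, 29.0, 25.0, 69]]
238 [[-17.0, 34.0, 27.0, 71], [-2.0, 29.0, 36.0, 75], [13.0, 36.0, 32.0, 125]]
```

```bash
python3 - <<'E'
from h import *
c=dict(np.load("wj.npz")); w=cloud(c); R=np.array([[.12,.993,0],[.993,-.12,0],[0,0,-1.]]); P=np.array([.4893,-.0511,.1904]); L=(w-P)@R*1000
m=(L[...,2]<5)&(L[...,2]>-100)&(abs(L[...,0])<30)
v,u=np.where(m)
for lo in range(-100,6,10):
    k=m&(L[...,2]>=lo)&(L[...,2]<lo+10); q=L[k]
    print(lo,k.sum(), q.min(0).round(0) if len(q) else '', q.max(0).round(0) if len(q) else '')
E
```

```text
-100 879 [ -13.  -49. -100.] [  8.  49. -90.]
-90 1054 [-13. -56. -90.] [ 11.  57. -80.]
-80 760 [-11. -57. -80.] [ 11.  57. -70.]
-70 747 [ -1. -55. -70.] [ 11.  54. -60.]
-60 671 [ -6. -53. -60.] [ 11.  53. -50.]
-50 666 [-11. -53. -50.] [ 11.  53. -40.]
-40 116 [-11. -52. -40.] [ 10.  51. -37.]
-30 0  
-20 0  
-10 0  
0 0
```

Depth data settle it. The fingers visibly end about 37 mm short of the reported TCP (lowest finger point is at tool z ≈ −37 mm), so the tips are just above the spacer. I'll open and go down in stages, watching the force.

Emit:
drive_tool([
  [60,0,0,-0.04,0,0,0],
  [60,0,0,-0.04,0,0,0],
  [60,0,0,-0.04,0,0,0],
  [60,0,0,-0.04,0,0,0],
  [60,0,0,-0.04,0,0,0],
  [60,0,0,-0.04,0,0,0],
  [60,0,0,-0.04,0,0,0],
  [60,0,0,-0.04,0,0,0],
])

```text
time_s: 6.75
position: [0.5029, -0.2873, 0.039]
tcp_rot: [[0.182, 0.983, -0.0], [0.983, -0.182, 0.0], [0.0, -0.0, -1.0]]
force: [-0.6, -0.0, -0.3]
opening: 0.636
grasp_force: 0.0
```

Emit:
drive_tool([
  [60,0,0,0.05,0,0,0],
  [60,0,0,0.1,0,0,0],
  [60,0,0,0.15,0,0,0],
  [60,0,0,0.15,0,0,0],
])

```text
time_s: 7.15
position: [0.5021, -0.2866, 0.0197]
tcp_rot: [[0.182, 0.983, -0.002], [0.983, -0.182, 0.002], [0.001, -0.002, -1.0]]
force: [-0.0, -0.2, -0.4]
opening: 0.69
grasp_force: 0.0
```

```bash
python3 - <<'E'
from h import *
c=cap("wrist"); w=cloud(c); st=read_state(); R=np.array(st["tcp_rot"]); P=np.array(st["position"]); L=(w-P)@R*1000
print(P,st["force"],st["opening"])
m=(L[...,2]<5)&(L[...,2]>-100)&(abs(L[...,0])<14)&(abs(L[...,1])>22)
for lo in range(-60,1,5):
    k=m&(L[...,2]>=lo)&(L[...,2]<lo+5); q=L[k]; print(lo,k.sum(), q.min(0).round(0) if len(q) else '', q.max(0).round(0) if len(q) else '')
k=(w[...,2]>.064)&(w[...,2]<.074)&(abs(L[...,1])<12)&(abs(L[...,0])<25); q=L[k]; print("spacer in tool",q.min(0),q.max(0))
E
```

```text
[ 0.50243016 -0.28684829  0.02021472] [ 0.09011653 -0.27655365 -0.09946735] 0.6897075885965903
-60 292 [ -3. -39. -60.] [ 11.  39. -55.]
-55 274 [ -6. -39. -55.] [ 11.  39. -50.]
-50 278 [ -9. -39. -50.] [ 11.  39. -45.]
-45 269 [-10. -39. -45.] [ 11.  39. -40.]
-40 124 [-11. -39. -40.] [ 11.  38. -36.]
-35 0  
-30 0  
-25 0  
-20 0  
-15 0  
-10 0  
-5 1140 [-14. -33.  -3.] [14. 33. -0.]
0 288 [-14. -33.   0.] [14. 33.  2.]
spacer in tool [ -7.84311201  -9.53220263 -50.51027409] [ 17.85987096   8.5573871  -43.76946436]
```

Emit:
drive_tool([
  [60,0,0,0.08,0,0,0],
  [60,0,0,0.16,0,0,0],
  [60,0,0,0.19,0,0,0],
  [40,0,0,0.19,0,0,0],
])

```text
time_s: 7.6
position: [0.5023, -0.2868, -0.0028]
tcp_rot: [[0.182, 0.983, -0.002], [0.983, -0.182, 0.001], [0.001, -0.002, -1.0]]
force: [-0.2, 0.2, -0.5]
opening: 0.656
grasp_force: 0.0
```

Emit:
drive_tool([
  [8,0,0,0,0,0,0],
  [8,0,0,0,0,0,0],
  [8,0,0,0,0,0,0],
  [8,0,0,0,0,0,0],
  [8,0,0,0,0,0,0],
  [8,0,0,0,0,0,0],
  [8,0,0,0,0,0,0],
  [8,0,0,0,0,0,0],
])

```text
time_s: 8.4
position: [0.503, -0.2874, -0.0016]
tcp_rot: [[0.182, 0.983, 0.0], [0.983, -0.182, -0.0], [-0.0, 0.0, -1.0]]
force: [0.2, 0.9, 1.0]
opening: 0.204
grasp_force: 30.0
```

Gripped, with an opening of 17.7 mm at 30 N. Now I'll lift and carry it over.

Emit:
drive_tool([
  [8,0,0,-0.15,0,0,0],
  [8,0,0,-0.3,0,0,0],
  [8,0,0,-0.5,0,0,0],
  [8,0,0,-0.65,0,0,0],
  [8,0,0,-0.65,0,0,0],
])

```text
time_s: 8.9
position: [0.5046, -0.2886, 0.0786]
tcp_rot: [[0.182, 0.983, 0.004], [0.983, -0.182, -0.004], [-0.003, 0.005, -1.0]]
force: [0.5, -0.2, -0.8]
opening: 0.203
grasp_force: 30.0
```

```bash
python3 -c "
from h import *
goal((.495,-.054,.076),-6.95)
s=read_state();print(s['opening'],s['grasp_force'],s['force'])"
```

```text
shift [ 1.9078 -0.4346  0.0141] turn [ 0.0031  0.0019 -0.0412] t 8.9
0.20250313874816162 29.99995800666511 [ 0.48108368 -0.23963615 -0.75774656]
```

Emit:
drive_tool([
  [8,0.3,-0.07,0,0,0,-0.041],
  [8,0.6,-0.14,0,0,0,-0.041],
  [8,0.95,-0.2,0,0,0,-0.041],
  [8,0.95,-0.2,0,0,0,-0.041],
])

```text
time_s: 9.3
position: [0.4969, -0.1647, 0.0747]
tcp_rot: [[0.117, 0.993, -0.006], [0.993, -0.117, 0.005], [0.004, -0.007, -1.0]]
force: [-1.3, -0.1, -0.4]
opening: 0.202
grasp_force: 30.0
```

Emit:
drive_tool([
  [8,0.3,-0.05,0,0,0,0],
  [8,0.6,-0.1,0,0,0,0],
  [8,0.9,-0.15,0,0,0,0],
  [8,0.95,-0.15,0,0,0,0],
  [8,0.95,-0.15,0,0,0,0],
  [8,0.95,-0.15,0,0,0,0],
])

```text
time_s: 9.9
position: [0.4968, -0.0566, 0.0759]
tcp_rot: [[0.122, 0.993, 0.001], [0.993, -0.122, -0.001], [-0.001, 0.001, -1.0]]
force: [0.7, 0.1, -0.9]
opening: 0.208
grasp_force: 30.0
```

```bash
python3 -c "
from h import *
goal((.495,-.054,.05),-6.95)
s=read_state();print(s['opening'],s['grasp_force'],s['force'],s['position'])
c=cap('wrist');save(c,'w3.png')
w=cloud(c);R=np.array(s['tcp_rot']);P=np.array(s['position']);L=(w-P)@R*1000
k=(abs(L[...,1])<14)&(abs(L[...,0])<25)&(L[...,2]<-30)&(L[...,2]>-50);q=L[k]
print(k.sum(),np.percentile(q,[1,50,99],axis=0).round(1))"
```

```text
shift [ 0.0197 -0.0173  0.2162] turn [ 0.0005  0.0004 -0.0004] t 9.9
0.20818620142942226 29.999900409020483 [ 0.74944001  0.06737276 -0.87183167] [ 0.49675272 -0.05657503  0.07594297]
956 [[  8.1 -13.6 -49.7]
 [ 17.9  -0.2 -37.4]
 [ 24.8  13.6 -35.1]]
```

View pics/w3.png

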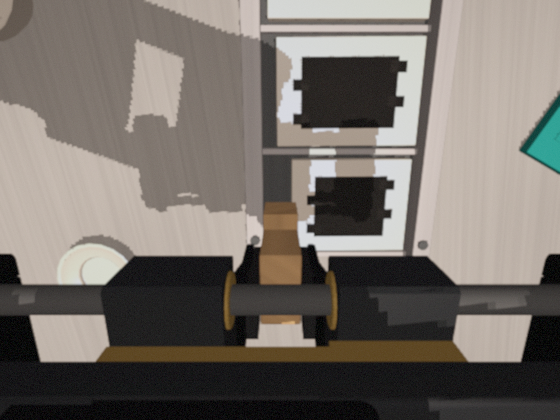

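The wrist view shows the spacer upright at px (281,240), over the gap column of the short panel (cols 262–295). I'll go down to just above the frame, then correct.

Emit:
drive_tool([
  [8,0.02,-0.017,0.15,0,0,0],
  [8,0.02,-0.017,0.3,0,0,0],
  [8,0.02,-0.017,0.45,0,0,0],
  [8,0.02,-0.017,0.46,0,0,0],
  [8,0.02,-0.017,0.46,0,0,0],
  [8,0.02,-0.017,0.46,0,0,0],
])

```text
time_s: 10.55
position: [0.4951, -0.0537, 0.0217]
tcp_rot: [[0.122, 0.992, 0.001], [0.992, -0.122, -0.001], [-0.0, 0.002, -1.0]]
force: [0.8, 0.5, -0.2]
opening: 0.205
grasp_force: 30.0
```

```bash
cat > fin.py <<'E'
from h import *
s=read_state();R=np.array(s['tcp_rot']);P=np.array(s['position'])
ex=np.array([.9927,-.1208]); ey=np.array([.1208,.9927])
print("ex,ey,z",P[:2]@ex*1000,P[:2]@ey*1000,P[2]*1000,"yaw",np.degrees(np.arctan2(R[1,1],R[0,1])),"F",np.array(s['force']).round(2),"open",s['opening']*87)
goal((.495,-.054,.05),-6.95)
c=cap('wrist'); g=cv2.GaussianBlur(cv2.cvtColor(c["color"],cv2.COLOR_BGR2GRAY),(3,3),0).astype(float)
w=cloud(c)
a=w[...,:2]@ex*1000; b=w[...,:2]@ey*1000
# wood faces visible: lower block front face
hsv=cv2.cvtColor(c["color"],cv2.COLOR_BGR2HSV); m=(hsv[...,0]>5)&(hsv[...,0]<25)&(hsv[...,1]>90)
k=m&(w[...,2]<.07)&(w[...,2]>.01)&(abs(b-32)<6)
if k.sum(): print("wood ex",np.percentile(a[k],[2,50,98]).round(1),"ey",np.percentile(b[k],[2,50,98]).round(1),"z",np.percentile(w[...,2][k],[2,98]).round(4))
# panel near edge & rail edge from depth at ey 36..44
k=(b>33)&(b<44)&(a>470)&(a<530); 
E
python3 fin.py
```

```text
ex,ey,z 497.9913764977767 6.502326532874698 21.654284814607802 yaw -7.026186942646407 F [ 0.82  0.46 -0.23] open 17.805340394840126
shift [-0.0027 -0.0003 -0.2362] turn [ 0.001   0.0002 -0.0009] t 10.55
wood ex [489.4 497.7 506.2] ey [26.3 31.8 32.4] z [0.0349 0.0591]
```

Centred: wood at 489.4–506.2, gap at 486.1–509.1. Now down into the gap.

Emit:
drive_tool([
  [8,0,0,0.05,0,0,0],
  [8,0,0,0.1,0,0,0],
  [8,0,0,0.14,0,0,0],
  [8,0,0,0.14,0,0,0],
])

```text
time_s: 11.0
position: [0.4937, -0.0526, 0.0035]
tcp_rot: [[0.121, 0.993, -0.002], [0.993, -0.121, 0.001], [0.0, -0.002, -1.0]]
force: [-0.5, -0.1, -0.2]
opening: 0.206
grasp_force: 30.0
```

Emit:
drive_tool([
  [8,0,0,0.02,0,0,0],
  [8,0,0,0.04,0,0,0],
  [8,0,0,0.045,0,0,0],
  [8,0,0,0.045,0,0,0],
])

```text
time_s: 11.4
position: [0.4943, -0.0529, -0.0012]
tcp_rot: [[0.121, 0.993, -0.0], [0.993, -0.121, 0.0], [0.0, -0.0, -1.0]]
force: [0.6, 0.2, -0.7]
opening: 0.201
grasp_force: 30.0
```

Emit:
drive_tool([
  [8,0,0,0.01,0,0,0],
  [8,0,0,0.01,0,0,0],
  [8,0,0,0.01,0,0,0],
])

```text
time_s: 11.7
position: [0.4945, -0.0529, -0.0017]
tcp_rot: [[0.121, 0.993, 0.001], [0.993, -0.121, -0.0], [-0.0, 0.001, -1.0]]
force: [-0.9, -0.7, 4.7]
opening: 0.205
grasp_force: 30.0
```

Emit:
drive_tool([
  [8,0,0,0.008,0,0,0],
  [8,0,0,0.008,0,0,0],
  [8,0,0,0.008,0,0,0],
])

```text
time_s: 12.0
position: [0.4945, -0.053, -0.0017]
tcp_rot: [[0.121, 0.993, 0.001], [0.993, -0.121, -0.0], [-0.0, 0.001, -1.0]]
force: [-1.6, 0.9, 14.4]
opening: 0.208
grasp_force: 30.0
```

The spacer is on the bed: contact force is rising and the height matches the stand seat. I'll ease the down-force and push toward the fence in small steps.

Emit:
drive_tool([
  [8,0,0,-0.008,0,0,0],
  [8,0,0.01,-0.008,0,0,0],
  [8,0,0.02,-0.008,0,0,0],
  [8,0,0.03,-0.008,0,0,0],
  [8,0,0.035,-0.008,0,0,0],
  [8,0,0.04,-0.008,0,0,0],
  [8,0,0.04,-0.008,0,0,0],
])

```text
time_s: 12.7
position: [0.495, -0.0528, -0.0017]
tcp_rot: [[0.12, 0.993, -0.008], [0.993, -0.12, 0.001], [0.0, -0.008, -1.0]]
force: [-6.5, -1.3, 14.9]
opening: 0.206
grasp_force: 30.0
```

```bash
python3 fin.py
```

```text
ex,ey,z 497.72490869949115 7.354551372864594 -1.6800050059621943 yaw -6.896935404240802 F [-6.53 -1.29 14.93] open 17.898059604857238
shift [-0.0095 -0.0019 -0.4307] turn [-0.0053 -0.0002  0.0006] t 12.7
wood ex [489.1 497.8 528.3] ey [26.2 32.2 33.2] z [0.0118 0.0358]
```

Emit:
drive_tool([
  [8,0,0,-0.01,0,0,0],
  [8,0,0,-0.01,0,0,0],
  [8,0,0,-0.01,0,0,0],
])

```text
time_s: 13.05
position: [0.4984, -0.0532, -0.0015]
tcp_rot: [[0.121, 0.993, -0.002], [0.993, -0.121, 0.001], [0.0, -0.002, -1.0]]
force: [-2.4, 0.5, 0.7]
opening: 0.202
grasp_force: 30.0
```

Emit:
drive_tool([
  [8,0,0.005,0,0,0,0],
  [8,0,0.01,0,0,0,0],
  [8,0,0.01,0,0,0,0],
  [8,0,0.015,0,0,0,0],
  [8,0,0.015,0,0,0,0],
  [8,0,0.015,0,0,0,0],
])

```text
time_s: 13.65
position: [0.5011, -0.0537, -0.0012]
tcp_rot: [[0.121, 0.993, 0.0], [0.993, -0.121, -0.0], [-0.0, 0.0, -1.0]]
force: [-0.6, 0.8, -1.3]
opening: 0.205
grasp_force: 30.0
```

Emit:
drive_tool([
  [8,0,0.005,0,0,0,0],
  [8,0,0.008,0,0,0,0],
  [8,0,0.008,0,0,0,0],
  [8,0,0.008,0,0,0,0],
])

```text
time_s: 14.05
position: [0.5011, -0.0536, -0.0011]
tcp_rot: [[0.121, 0.993, -0.001], [0.993, -0.121, 0.0], [0.0, -0.001, -1.0]]
force: [-4.5, -0.8, 0.9]
opening: 0.206
grasp_force: 30.0
```

Emit:
drive_tool([
  [8,0,0,0.004,0,0,0],
  [8,0,0.005,0.004,0,0,0],
  [8,0,0.008,0.004,0,0,0],
  [8,0,0.008,0.004,0,0,0],
])

```text
time_s: 14.45
position: [0.5011, -0.0535, -0.0016]
tcp_rot: [[0.121, 0.993, -0.003], [0.993, -0.121, 0.001], [0.0, -0.003, -1.0]]
force: [-6.4, -1.4, 4.2]
opening: 0.202
grasp_force: 30.0
```

Emit:
drive_tool([
  [8,0,0.008,0,0,0,0],
  [8,0,0.012,0,0,0,0],
  [8,0,0.016,0,0,0,0],
  [8,0,0.016,0,0,0,0],
  [8,0,0.016,0,0,0,0],
])

```text
time_s: 14.95
position: [0.5011, -0.0535, -0.0016]
tcp_rot: [[0.121, 0.993, -0.007], [0.993, -0.121, 0.001], [0.001, -0.007, -1.0]]
force: [-8.0, -1.5, 5.0]
opening: 0.205
grasp_force: 30.0
```

```bash
python3 - <<'E'
from h import *
s=read_state();print(s["position"],s["force"],s["tcp_rot"][1])
t=cap("top"); w=cap("wrist"); 
a=cv2.resize(t["color"][180:270,215:345],None,fx=3.5,fy=3.5,interpolation=2); b=w["color"][0:300,180:520]
im=np.zeros((320,800,3),np.uint8); im[:315,:455]=cv2.convertScaleAbs(a,alpha=1.6); im[:300,460:800]=b; cv2.imwrite("pics/fin.png",im)
E
```

```text
[ 0.50108464 -0.05349933 -0.00160961] [-8.03333018 -1.49998947  4.98494243] [ 0.9926907  -0.12067853  0.00136918]
```

View pics/fin.png

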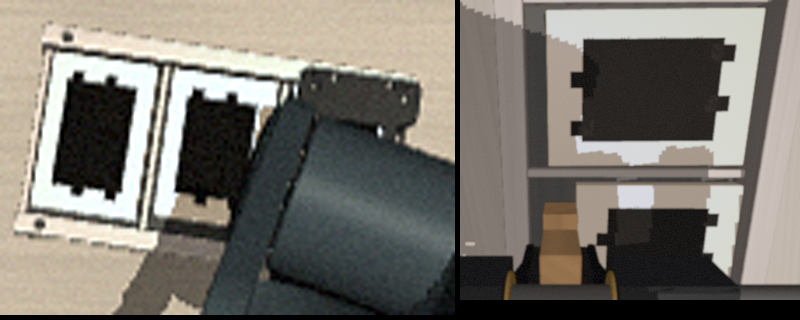

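The short panel's white edge now meets the fence with no dark strip (right crop px ~745,220). The mid panel still shows its strip, and the other panels look unchanged. One slightly firmer press, then hand in.

Emit:
drive_tool([
  [8,0,0.006,0,0,0,0],
  [8,0,0.012,0,0,0,0],
  [8,0,0.012,0,0,0,0],
  [8,0,0.012,0,0,0,0],
  [8,0,0.012,0,0,0,0],
])

```text
time_s: 15.55
position: [0.5011, -0.0535, -0.0016]
tcp_rot: [[0.12, 0.993, -0.01], [0.993, -0.12, 0.002], [0.001, -0.01, -1.0]]
force: [-10.2, -2.8, 9.0]
opening: 0.205
grasp_force: 30.0
```

```bash
python3 - <<'E'
from h import *
s=read_state(); print(s["force"],s["position"],s["tcp_rot"][0],s["grasp_force"])
if s["grasp_force"]>20 and -20<s["force"][0]<-5: print(order.hand_in())
E
```

```text
[-10.20299731  -2.8223299    9.04002933] [ 0.50107035 -0.05345941 -0.00161994] [ 0.12037957  0.99268068 -0.00968634] 30.001803708728403
the job is handed in; nothing more can be done
None
```

Job handed in at about 15.6 s: the spacer stands on the bed, still gripped at 30 N, and presses the short panel against the back fence with about 10 N; the other panels, jar, spoon and beaker were not touched.

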